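# Put away a stock basket and scan its shelf label

### The job

Book the stock basket in: hang the white wire basket, carton still in it, by its arched handle over both prongs of the twin-prong hook and let go of it. Then draw the pistol-grip code scanner out of its holster, turn it and aim it squarely at the middle of the code label on the front edge of the hook stand, its nose about 10 cm from the label. Finish while still holding the scanner there, in the air and still; leave the other things on the desk alone.

Things in the scene. Friction and masses are not known exactly. Their poses are not given: they have to be found in the camera images.
- basket: white wire basket, 128 (y) x 84 (x) x 50 mm, walls solid to touch, 0.16 kg, alike after a half turn. A stiff 8 mm steel arch fixed to its short ends stands over its middle; the arch's straight top bar runs along y from -50 to +50 mm, centre 130 mm above the underside; its middle 40 mm has a black sleeve 11 mm thick to grip from above. Origin: centre of underside, z up
- basket_bar (a point): centre of the black sleeve on the basket handle's top bar; axes as the basket's (the bar runs along y)
- carton: small plain white carton, 56 x 85 x 29 mm, 0.06 kg, lying loose on the basket's floor (3 mm thick). Origin: centre of its underside
- stand: fixed hook stand: base plate 190 (x) x 150 (y) x 8 mm, upright grey panel 118 mm wide, 210 mm high, front face at x = +70 mm, stiffeners behind it to x = +93 mm, 195 mm high. It faces its own -x; the twin-prong hook (hook_rest) sticks out of the panel, the label sits on the base's front edge. Origin: centre of the underside, z up
- hook_rest (a point): point midway between the two prongs where the centre of the basket's bar should lie, bar along y; axes as the stand's, 204 mm above its underside. Prongs: level 8 mm steel rods at y = -35 and +35 mm, tops 4 mm below this point, from the panel (75 mm behind, +x) to 33 mm in front (-x), then bent up to tips 47 mm in front and 14 mm above it
- label: white 62 x 36 mm label with a 28 mm square black code, in a grey sloped holder on the stand's front edge below the hook; fixed to the stand at x = -78, y = 0, z = 34 mm. Origin: centre of the face and code. z is the face's outward normal, leaning 50 degrees from vertical to the stand's front; y is the stand's y
- holster: fixed black scanner holster: foot 92 x 92 x 10 mm, upright open cup, inside 42.5 (x) x 48.5 mm (y), walls 4 mm, floor at z = 17 mm, rim at z = 70 mm. The scanner stands in it nose down with 2 mm play each side and comes out straight up. Origin: centre of the underside, z up
- scanner: pistol-grip code scanner, 0.17 kg, nose down in its holster. Grey head 36 (x) x 42 (y) x 118 mm long, black nose bumper 38.5 x 44.5 mm. Origin: window in the nose; z to the tail: it looks along -z. Grip the tail's flat sides y = +-21 mm at z = 80 to 112 mm (holster rim at z = 53). Black handle, 26 mm wide, leaves to +x at z = 88 mm, rising 12 degrees, with a yellow trigger
- scanner_butt (a point): end of the scanner's handle, at (105, 0, 108) mm in the scanner's frame
- clear_tub: bystander: round whitish plastic tub, narrower at the foot, 115 mm wide, 70 mm high; origin centre of the underside
- c_clamp: bystander: red C-clamp lying flat, 88 x 147 x 21 mm; origin centre of the underside
- marker: bystander: white marker pen with green cap, 135 mm long (its y), 16 mm thick, near the desk's front edge; origin centre of the underside
- pack_a: bystander: small plain brown cardboard carton lying flat, 66 x 105 x 35 mm; origin centre of the underside

How it is judged:
By the outcome, as a careful person would: the job done as asked, in the order asked, and still so for the second after the job is handed in, while the arm keeps its last pose, push and grip.
It also fails if it takes over 58 s, if anything falls off the work surface, if the arm or the gripper's body presses on something with over 40 N, if the wrist force passes 120 N, or if a joint passes its speed limit or range.

### The arm

A 6-joint arm with a two-finger parallel gripper is mounted at the origin on a cart in front of the work surface, level with it; the furniture and walls round the work are solid. World frame = base frame: x ahead of the robot, y to its left, z up, the work surface at z = 0. Lengths are in mm, angles in degrees, forces in N, time in s.
With the tool pointing down it reaches from about 325 to 1000 mm from the base axis. Payload 5.1 kg.
Tool frame: the origin (TCP) lies between the finger pads; the fingertips stand 25 mm ahead of it and the grasp point (between the pads) lies 6 mm ahead of it; z points along the fingers, y is the line along which they close (so a half turn about z gives the same grasp; the last joint's range is limited). The gripper opens to 85 mm and grips with 20 to 120 N. Pads are 22 mm wide; open, the fingers measure 114 mm over their backs; the gripper's body (76 mm by 85 mm) begins 54 mm behind the grasp point. The pads swing forward as they close: fully open they stand 13 mm farther back than shut.
Start: joints at [63.679, 7.093, 94.555, -0, 78.352, -4.733], TCP at [239.185, 604.38, 256.322] pointing down, gripper open.
Joint ranges: [-149.61, 149.61], [-58.7, 133.49], [1.44, 155.28], [-77.14, 257.14], [18.33, 153.61], [-166.67, 166.67]. Speed limits (degrees/s): [147.25, 147.25, 180, 180, 180, 180].

### API

Orientations are given as a 3x3 rotation matrix whose columns are the frame's x, y, z axes.
In Python, from bench import arm gives the robot as it stands. The module is installed in compiled form; this text tells all that it offers.
- The arm moves only by the shell command python3 -m handwheel 'ROWS' [FORCE]. ROWS is JSON, one flat list of numbers, 7 for each row, row after row: the shift along the tool's x, y, z in m, then the turn, a rotation vector about the tool's x, y, z in rad, then the finger opening in m, from 0 to 0.0854. A call has exactly 5 rows; each row is the pose to reach, as a shift and turn from the pose commanded when the call began, along the tool's axes at that moment; what a row does not reach only later rows make up. A row lasts 1/12 s, in which the tool goes at most 41.7 mm and 7.16 degrees, less where a joint would pass 70% of its speed; a pose out of reach is approached as far as the arm can. A call with a gripper value outside its range is refused whole. The fingers move at their own pace and stop on an object; FORCE is the grip in N (left out, the last holds). Time passes only in rows, so rows that repeat a pose let the fingers close, or fill a call up. It gives the time, the measured TCP pose, the force and the opening at its end, in the units of the state.
- arm.read_state(): the state, without advancing time (a new reading comes with each control period).
- arm.read_camera(name): name is "side" or "top" or "wrist"; returns a dict with "img" (384x512x3 uint8, red, green, blue), "depth" (384x512 float32, mm along the optical axis (not along the pixel's ray), 0 where there is no reading), "camera_matrix" (3x3 intrinsics, pixels), "R" (3x3) and "t" (3): a world point X has camera coordinates R X + t. Camera axes: x right, y down, z forward; pixel columns grow to the right and rows downward; lengths in mm; the calibration is good to about 2 mm. A picture is of the moment at which its call begins.
- arm.hand_in(): hands the job in, once; it reports no verdict.
Trained networks look in the newest picture that a camera, given by its name, has taken for a name from the list of things; names that differ only in an ending like _2 or _b are one class to them, and where a whole thing is asked for, a point or a joint stands for the part that bears it (a point fixed in the world has none). Each returns a list of dicts, best first, with "p" (0 to 1); they miss things now and then, are a little off and sometimes report something else, mostly with a low value. They report only what shows in the picture. A call takes as long as a camera call.
- arm.silhouettes(camera, name): "pixels" (384x512 bool, what is visible of it) and "xy" ([column, row] in pixels, amid what is visible of it).
- arm.mark_of(camera, name): "xy" ([column, row] in pixels: a listed point, or the origin of a listed thing).
The state is a dict: "clock": time; "joint_pos": joint angles; "joint_vel": joint speeds; "joint_efforts": joint torques, N m; "position": TCP position; "tool_rot": TCP orientation; "contact_force": force on the tool from outside, world axes, zero at the start; "moment": the same for the moment, N m; "opening": finger opening in mm.
Only numpy, scipy, OpenCV 4.12 (cv2) and the standard library are available. Lean on these libraries where they do the work, as an engineer would, in place of code of your own. Each camera call takes 0.05 s, during which the arm holds its last target. There are 200 camera calls.

## Working session

There is one attempt and no reset: what is moved stays moved. The work goes in short steps, Python scripts to look and compute and a shell command to move; the robot and the scene stay as the last step left them, time stands still between calls to the robot, and variables do not carry over. Pictures are saved under pics/ and viewed, on a budget of 10 in all, crops included, one or two more only if the job needs it, and the job is handed in when it is done.

```bash
mkdir -p pics; cat > h.py <<'E'
import numpy as np, cv2, json
from bench import arm
def world(c,px,z=None,depth=None):
    K,R,t=c["camera_matrix"],np.array(c["R"]),np.array(c["t"])
    d=np.linalg.solve(K,[px[0],px[1],1.0])
    if depth is not None: return R.T@(d*depth-t)
    o=-R.T@t; r=R.T@d
    return o+r*(z-o[2])/r[2]
def cloud(c,mask):
    K,R,t=c["camera_matrix"],np.array(c["R"]),np.array(c["t"])
    v,u=np.nonzero(mask&(c["depth"]>0)); d=c["depth"][v,u]
    P=np.linalg.solve(K,np.stack([u,v,np.ones_like(u)]).astype(float))*d
    return (R.T@(P-t[:,None])).T
def proj(c,X):
    p=c["camera_matrix"]@(np.array(c["R"])@X+np.array(c["t"])); return p[:2]/p[2]
E
python3 - <<'E'
from h import *
np.set_printoptions(precision=1,suppress=True)
s=arm.read_state(); print(s["position"],s["tool_rot"],s["clock"],s["opening"])
for n in ["top","side","wrist"]:
    c=arm.read_camera(n); cv2.imwrite(f"pics/{n}0.png",c["img"][:,:,::-1])
    print(n,"cam at",-np.array(c["R"]).T@c["t"])
    for o in ["basket","basket_bar","carton","stand","hook_rest","label","holster","scanner","scanner_butt","clear_tub","c_clamp","marker","pack_a"]:
        m=arm.mark_of(n,o)[:2]; q=arm.silhouettes(n,o)[:1]
        out=[(round(a["p"],2),np.array(a["xy"])) for a in m]
        if q:
            P=cloud(c,q[0]["pixels"]); 
            if len(P): out+=["sil",round(q[0]["p"],2),np.percentile(P,5,0),np.median(P,0),np.percentile(P,95,0)]
        print(o,*out)
E
```

```text
[238.9 603.9 255. ] [[-0.9  0.4 -0. ]
 [ 0.4  0.9 -0. ]
 [ 0.  -0.  -1. ]] 0.0 85.04284143595092
top cam at [ 361.6   71.  1126. ]
basket (0.77, array([252.8, 214.2])) sil 0.64 [438.7  13.4  -2.4] [506.6  71.   27.1] [565.1 119.1 134.2]
basket_bar (0.68, array([254.2, 207.1])) (0.65, array([251.7, 256.4])) sil 0.67 [438.5  37.7  -1.9] [501.1  68.   48.4] [567.2 123.3 135.7]
carton (0.77, array([253.6, 213.5])) sil 0.9 [455.4  36.5  26.7] [488.8  67.1  30. ] [527.2  97.5  33.3]
stand (0.67, array([357.2, 225.4])) sil 0.67 [ 374.6 -297.5    6.8] [ 437.3 -246.9   12.8] [ 504.1 -142.4  206.2]
hook_rest sil 0.65 [ 374.  -297.6    6.7] [ 437.2 -245.6   12.7] [ 503.8 -140.3  206.3]
label (0.95, array([330.9, 227.4])) (0.46, array([376.3, 221.7]))
holster (0.78, array([194.3, 209.4])) sil 0.66 [462.5 191.3   4.3] [489.8 214.9   9.7] [550.4 277.5  69.9]
scanner (0.87, array([195.3, 207.7])) (0.39, array([300.9, 157.2])) sil 0.8 [486.1 217.1  68.7] [510.3 257.4 129.7] [526.7 327.8 136.7]
scanner_butt (0.9, array([150.5, 197.7])) sil 0.61 [486.  216.8  69.2] [510.2 254.6 129.6] [526.1 324.9 136
[... 1425 characters left out ...]
95, array([325.7, 141. ])) sil 0.94 [496.1 213.   74.6] [522.1 237.6 122.9] [532.7 322.6 134.9]
clear_tub (0.74, array([239.2, 278.8])) sil 0.63 [ 615.5 -105.6   66.1] [666.2 -75.4  68.9] [710.8 -36.6  71.3]
c_clamp (0.85, array([291.8, 244.2])) sil 0.92 [645.9  26.8   0.5] [662.9  91.4  14.9] [713.  166.3  20.4]
marker (0.51, array([217.6, 177.1])) sil 0.71 [-219.9   19.6 -747.2] [369.9  80.8  11.3] [377.1 429.9  15.6]
pack_a (0.63, array([310.2, 207.4])) (0.29, array([296.2, 244.8])) sil 0.69 [572.1 170.5   6.6] [623.8 197.6  32. ] [670.  234.9  34.8]
wrist cam at [174.  629.8 373.9]
basket
basket_bar
carton
stand
hook_rest
label
holster
scanner
scanner_butt
clear_tub
c_clamp
marker
pack_a
```

```bash
python3 -c "
import cv2,numpy as np
a=cv2.imread('pics/top0.png');b=cv2.imread('pics/side0.png')
cv2.imwrite('pics/a.png',cv2.resize(a,(800,600)));cv2.imwrite('pics/b.png',cv2.resize(b,(800,600)))"
```

```text
(no output)
```

View pics/a.png

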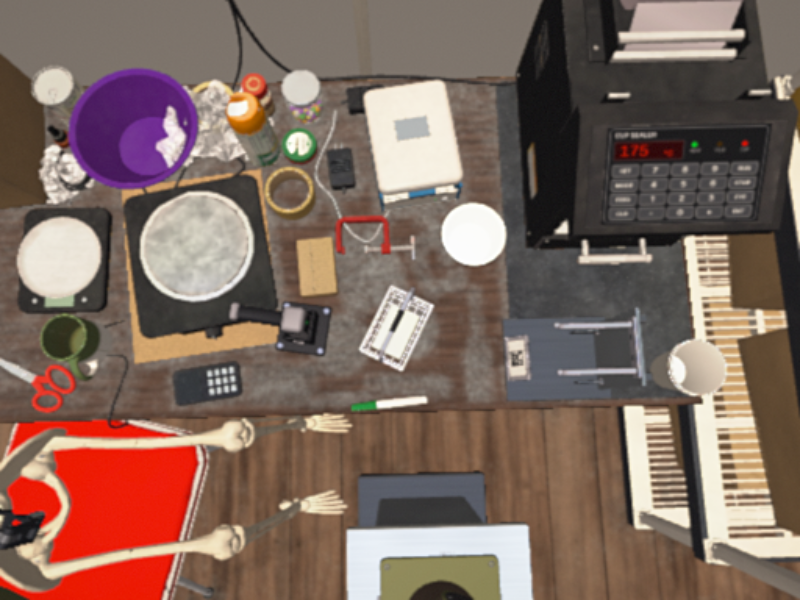

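View pics/b.png

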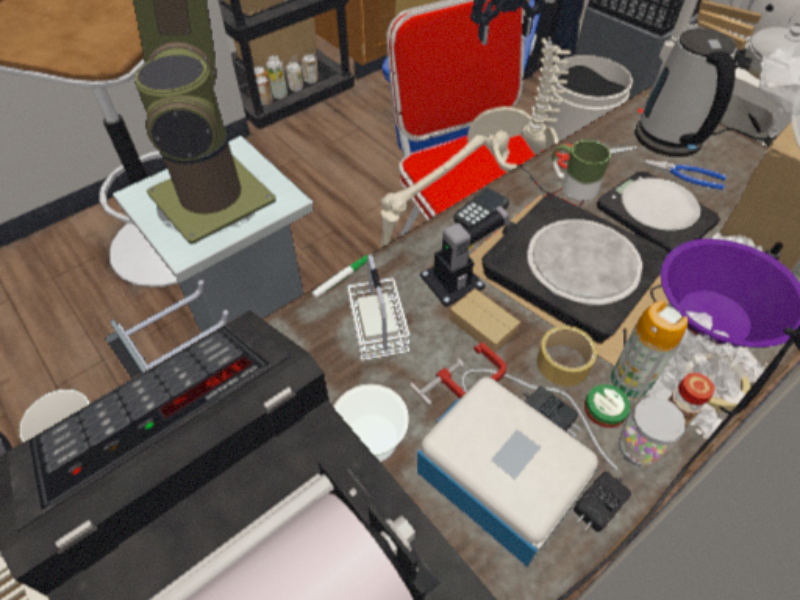

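The top view (800 px) shows the basket at (397,328) with its bar running (387,345)–(412,290). The scanner is at (295,320) with its handle to image-left (+y). The stand is at (505–645, 320–398), facing image-left (+y), with the label at (517,358). The marker is at (390,404). Next I fit accurate poses.

```bash
python3 - <<'E'
from h import *
np.set_printoptions(precision=1,suppress=True)
def line(P,nm):
    m=P.mean(0);u=np.linalg.svd(P-m,full_matrices=False)[2][0]; s=(P-m)@u
    print(nm,len(P),"mean",m,"dir",np.round(u,3),"mid",m+u*(s.min()+s.max())/2,"len",s.max()-s.min())
for n in ["top","side"]:
    c=arm.read_camera(n)
    A=cloud(c,np.ones((384,512),bool))
    box=lambda x0,x1,y0,y1,z0,z1:A[(A[:,0]>x0)&(A[:,0]<x1)&(A[:,1]>y0)&(A[:,1]<y1)&(A[:,2]>z0)&(A[:,2]<z1)]
    print(n)
    line(box(420,590,-10,140,122,150),"bar")
    def rect(P,nm):
        r=cv2.minAreaRect(P[:,:2].astype(np.float32)); print(nm,len(P),np.round(r[0],1),np.round(r[1],1),round(r[2],1), "z",np.median(P[:,2]))
    rect(box(420,590,-10,140,40,60),"basket rim")
    rect(box(470,560,170,262,126,142),"scanner tail")
    line(box(470,560,200,360,100,142),"scanner all")
    rect(box(440,560,170,290,4,15),"holster foot")
    rect(box(440,560,170,290,64,74),"holster rim")
    rect(box(340,540,-330,-120,4,13),"stand base")
    line(box(360,540,-400,-270,205,222),"panel top")
    for lo,hi in[(380,435),(435,520)]: line(box(lo,hi,-285,-170,192,206),"prong")
    for nm in["scanner","scanner_butt","label","basket_bar"]:
        m=arm.mark_of(n,nm)
        if m:
            zz={"scanner":17,"scanner_butt":125,"label":34,"basket_bar":130}[nm]
            print(nm,m[0]["p"],world(c,m[0]["xy"],z=zz))
    big=A[(A[:,0]>500)&(A[:,1]<-100)&(A[:,2]>30)&(A[:,0]<800)]
    print("oven min x",np.percentile(big[:,0],1),"by y:",[ (y,np.percentile(big[abs(big[:,1]-y)<20][:,0],2) if (abs(big[:,1]-y)<20).sum()>20 else None) for y in(-140,-200,-260,-320)], np.percentile(big[:,2],99))
E
```

```text
top
bar 159 mean [496.1  65.7 131.9] dir [-0.9  0.5 -0. ] mid [497.4  65.  131.9] len 120.63870740510669
basket rim 199 [497.8  64.8] [ 84.3 131. ] 62.6 z 48.85372706493371
scanner tail 216 [506.4 235.1] [35.4 41.7] 81.1 z 133.4151596192264
scanner all 610 mean [510.4 268.7 128.4] dir [-0.2 -1.  -0. ] mid [511.6 275.7 128.7] len 124.28008699657835
holster foot 507 [499.3 234.6] [109.4 106.1] 79.8 z 9.045917306609335
holster rim 84 [506.1 235.1] [50.9 55.8] 80.7 z 68.9222313155183
stand base 2459 [ 451.6 -225.7] [176.5 207.2] 0.0 z 9.609885878440567
panel top 226 mean [ 438.8 -296.5  210.7] dir [-1.  0.  0.] mid [ 439.9 -296.5  210.7] len 115.04535162351695
prong 143 mean [ 404.4 -233.2  201.1] dir [-0.  1.  0.] mid [ 404.4 -233.5  201.1] len 102.74977208137688
prong 146 mean [ 474.2 -235.7  201.2] dir [-0.  1.  0.] mid [ 474.2 -233.7  201.2] len 101.63241676919569
scanner 0.88 [504.5 234.   17. ]
scanner_butt 0.81 [518.3 330.7 125. ]
label 0.75 [ 435.3 -147.4   34. ]
basket_bar 0.93 [502.7  53.7 130. ]
oven min x 545.801557169934 by y: [(-140, np.float64(629.5874325140857)), (-200, n
[... 460 characters left out ...]
367628701973
holster foot 369 [508.8 237.9] [106.2  91.2] 81.6 z 8.708140840575968
holster rim 123 [508.4 232.1] [52.6 56.4] 79.0 z 68.09737073693725
stand base 0 [0. 0.] [0. 0.] 0.0 z nan
panel top 186 mean [ 437.4 -299.9  211.5] dir [ 1.  0. -0.] mid [ 434.6 -299.9  211.5] len 103.6842876370544
prong 180 mean [ 406.7 -235.3  200.7] dir [-0. -1. -0.] mid [ 406.7 -232.2  200.7] len 104.49241336413111
prong 128 mean [ 475.4 -233.3  201.7] dir [0. 1. 0.] mid [ 475.4 -231.7  201.7] len 105.13512285693514
scanner 0.7 [504.6 230.   17. ]
scanner_butt 0.78 [537.9 327.9 125. ]
basket_bar 0.71 [498.1  55.1 130. ]
oven min x 593.1232513500478 by y: [(-140, None), (-200, np.float64(595.8254790450201)), (-260, np.float64(598.1079211682152)), (-320, np.float64(598.5383586105186))] 405.2375494740522
  return _methods._mean(a, axis=axis, dtype=dtype,
  ret = ret.dtype.type(ret / rcount)
```

```bash
cat >> h.py <<'E'
from scipy.spatial.transform import Rotation as Ro
def plan(pos,R,s=None):
    s=s or arm.read_state(); T=np.array(s["tool_rot"])
    d=T.T@(np.array(pos)-s["position"])/1000; w=Ro.from_matrix(T.T@R).as_rotvec()
    print("clock",round(s["clock"],2),"shift m",np.round(d,4),"rotvec",np.round(w,4),"deg",np.round(np.degrees(np.linalg.norm(w)),2))
def down(yx,yy):
    y=np.array([yx,yy,0.])/np.hypot(yx,yy); z=np.array([0,0,-1.]); return np.stack([np.cross(y,z),y,z],1)
E
python3 - <<'E'
from h import *
print(np.round(arm.read_state()["tool_rot"],3))
plan([498.5,63,230],down(.46,.888))
E
```

```text
[[-0.93   0.368 -0.   ]
 [ 0.368  0.93  -0.   ]
 [-0.    -0.    -1.   ]]
clock 4.55 shift m [-0.4403 -0.408   0.0263] rotvec [-1.000e-04  0.000e+00  1.012e-01] deg 5.8
```

```bash
R='python3 -m handwheel'
$R '[-0.03,-0.027,0,0,0,0,0.0854,-0.06,-0.055,0,0,0,0,0.0854,-0.09,-0.082,0,0,0,0,0.0854,-0.12,-0.11,0.005,0,0,0,0.0854,-0.147,-0.136,0.009,0,0,0,0.0854]'
$R '[-0.03,-0.027,0,0,0,0,0.0854,-0.06,-0.055,0,0,0,0,0.0854,-0.09,-0.082,0,0,0,0,0.0854,-0.12,-0.11,0.005,0,0,0,0.0854,-0.147,-0.136,0.009,0,0,0,0.0854]'
$R '[-0.03,-0.027,0,0,0,0.02,0.0854,-0.06,-0.055,0,0,0,0.04,0.0854,-0.09,-0.082,0,0,0,0.06,0.0854,-0.12,-0.11,0.005,0,0,0.08,0.0854,-0.146,-0.136,0.009,0,0,0.101,0.0854]'
python3 - <<'E'
from h import *
c=arm.read_camera("wrist"); cv2.imwrite("pics/w1.png",c["img"][:,:,::-1])
print(np.round(arm.read_state()["joint_pos"],1))
plan([498.5,63,136],down(.46,.888))
A=cloud(c,np.ones((384,512),bool)); P=A[(abs(A[:,0]-498)<75)&(abs(A[:,1]-63)<75)&(A[:,2]>124)&(A[:,2]<140)]
r=cv2.minAreaRect(P[:,:2].astype(np.float32)); print(r,P[:,2].mean())
m=arm.mark_of("wrist","basket_bar"); print([(a["p"],a["xy"],world(c,a["xy"],z=134)) for a in m[:2]])
E
```

```text
clock: 4.97
position: [326.4, 422.1, 247.5]
tool_rot: [[-0.93, 0.368, 0.001], [0.368, 0.93, 0.0], [-0.001, 0.001, -1.0]]
contact_force: [1.3, 0.3, 0.9]
opening: 85.7
clock: 5.38
position: [413.2, 241.3, 238.8]
tool_rot: [[-0.93, 0.368, 0.002], [0.368, 0.93, 0.0], [-0.001, 0.001, -1.0]]
contact_force: [1.0, -0.0, -0.9]
opening: 85.4
clock: 5.8
position: [499.1, 60.8, 229.8]
tool_rot: [[-0.887, 0.461, 0.002], [0.461, 0.887, -0.0], [-0.002, 0.001, -1.0]]
contact_force: [0.4, 0.1, -0.7]
opening: 85.5
[  0.4 -10.8 114.6  -0.3  76.  -61.8]
clock 5.85 shift m [0.0053 0.0055 0.0928] rotvec [-0.0032  0.0033 -0.0065] deg 0.45
((497.60137939453125, 62.752784729003906), (10.522468566894531, 117.51775360107422), 62.96089553833008) 133.2310401455254
[(0.66, [257.3, 198.3], array([496.96939499,  62.46343836, 134.        ])), (0.62, [416.7, 86.3], array([478.6474919 , 179.31862043, 134.        ]))]
```

View pics/w1.png

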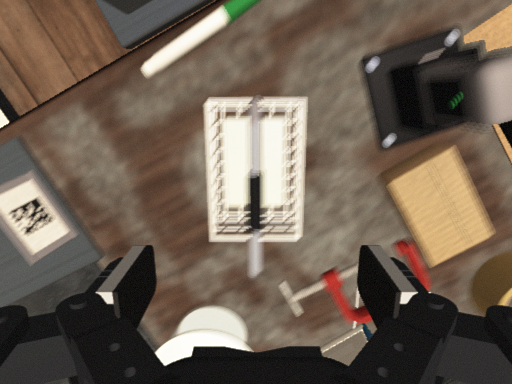

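The wrist view shows the basket centred and the bar straight up the picture, with the sleeve at (255,200). The network and the depth data agree on (497.5,62.6). Going down to grip.

```bash
R='python3 -m handwheel'
$R '[0,0,0.01,0,0,0,0.0854,0,0,0.025,0,0,0,0.0854,0,0,0.04,0,0,0,0.0854,0,0,0.055,0,0,0,0.0854,0,0,0.065,0,0,0,0.0854]'
$R '[0,0,0.01,0,0,0,0.06,0,0,0.02,0,0,0,0.06,0,0,0.028,0,0,0,0.05,0,0,0.028,0,0,0,0.03,0,0,0.028,0,0,0,0.02]' 60
$R '[0,0,0,0,0,0,0,0,0,0,0,0,0,0,0,0,0,0,0,0,0,0,0,0,0,0,0,0,0,0,0,0,0,0,0]' 60
$R '[0,0,-0.005,0,0,0,0,0,0,-0.01,0,0,0,0,0,0,-0.018,0,0,0,0,0,0,-0.026,0,0,0,0,0,0,-0.034,0,0,0,0]' 60
$R '[0,0,-0.01,0,0,0,0,0,0,-0.02,0,0,0,0,0,0,-0.03,0,0,0,0,0,0,-0.04,0,0,0,0,0,0,-0.05,0,0,0,0]' 60
```

```text
clock: 6.32
position: [496.8, 64.5, 162.2]
tool_rot: [[-0.889, 0.458, -0.002], [0.458, 0.889, 0.0], [0.002, -0.001, -1.0]]
contact_force: [0.5, -0.1, 0.0]
opening: 85.3
clock: 6.73
position: [498.0, 63.3, 136.0]
tool_rot: [[-0.888, 0.46, -0.001], [0.46, 0.888, 0.0], [0.001, -0.0, -1.0]]
contact_force: [0.1, 0.4, -0.6]
opening: 26.7
clock: 7.15
position: [498.7, 63.0, 137.2]
tool_rot: [[-0.888, 0.46, 0.001], [0.46, 0.888, -0.0], [-0.001, 0.0, -1.0]]
contact_force: [-0.7, -0.6, 2.2]
opening: 9.1
clock: 7.57
position: [498.2, 63.1, 171.2]
tool_rot: [[-0.888, 0.46, 0.0], [0.46, 0.888, 0.0], [-0.0, 0.0, -1.0]]
contact_force: [-0.3, 0.0, -2.6]
opening: 8.7
clock: 7.98
position: [498.3, 63.1, 221.6]
tool_rot: [[-0.888, 0.46, 0.0], [0.46, 0.888, -0.0], [-0.0, 0.0, -1.0]]
contact_force: [0.7, -0.7, -1.5]
opening: 8.8
```

```bash
python3 - <<'E'
from h import *
s=dict(position=np.array([498.2,63,220.3]),tool_rot=np.array(down(.46,.888)),clock=0)
plan([440,-100,262],down(0,1),s)
E
```

```text
clock 0 shift m [-0.0233 -0.1715 -0.0417] rotvec [ 0.     0.    -0.478] deg 27.38
```

```bash
R='python3 -m handwheel'
$R '[-0.001,-0.008,-0.002,0,0,0,0,-0.003,-0.022,-0.006,0,0,0,0,-0.006,-0.042,-0.01,0,0,0,0,-0.009,-0.064,-0.016,0,0,0,0,-0.0117,-0.0857,-0.0209,0,0,0,0]'
$R '[-0.003,-0.02,-0.005,0,0,-0.03,0,-0.006,-0.041,-0.01,0,0,-0.08,0,-0.009,-0.06,-0.015,0,0,-0.14,0,-0.011,-0.077,-0.019,0,0,-0.2,0,-0.0117,-0.0857,-0.0209,0,0,-0.26,0]'
$R '[0,0,0,0,0,-0.055,0,0,0,0,0,0,-0.11,0,0,0,0,0,0,-0.16,0,0,0,0,0,0,-0.2,0,0,0,0,0,0,-0.218,0]'
python3 - <<'E'
from h import *
c=arm.read_camera("wrist"); cv2.imwrite("pics/w2.png",c["img"][:,:,::-1])
s=arm.read_state(); print(s["position"],np.round(s["tool_rot"],3),s["joint_pos"])
d=arm.read_camera("top"); cv2.imwrite("pics/t2.png",cv2.resize(d["img"][130:290,200:440,::-1],None,fx=3,fy=3))
for c in(c,d):
    A=cloud(c,np.ones((384,512),bool))
    for lo,hi in[(385,420),(460,492)]:
        P=A[(A[:,0]>lo)&(A[:,0]<hi)&(A[:,1]<-160)&(A[:,1]>-310)&(A[:,2]>192)&(A[:,2]<230)]
        Q=P[P[:,2]<203]
        if len(P): print(len(P),"prong x",np.median(Q[:,0]),"z",np.median(Q[:,2]),"y",P[:,1].min(),P[:,1].max(), "tip z",P[P[:,1].argmax()])
E
python3 -c "
import cv2,numpy as np
a=cv2.imread('pics/w2.png');b=cv2.imread('pics/t2.png')
b=cv2.resize(b,(432,288));a=cv2.resize(a,(368,288))
cv2.imwrite('pics/c2.png',np.hstack([a,b]))"
```

```text
clock: 8.4
position: [468.4, -19.4, 241.3]
tool_rot: [[-0.888, 0.459, -0.001], [0.459, 0.888, -0.0], [0.0, -0.001, -1.0]]
contact_force: [0.4, -0.4, -2.2]
opening: 8.8
clock: 8.82
position: [439.3, -101.8, 262.7]
tool_rot: [[-0.977, 0.215, 0.0], [0.215, 0.977, -0.001], [-0.0, -0.001, -1.0]]
contact_force: [-0.4, 0.3, -1.8]
opening: 8.5
clock: 9.23
position: [439.7, -100.2, 261.9]
tool_rot: [[-1.0, -0.001, -0.001], [-0.001, 1.0, -0.0], [0.001, -0.0, -1.0]]
contact_force: [-0.2, 0.1, -2.0]
opening: 9.1
[ 439.75159056 -100.15698326  261.95814481] [[-1.    -0.001 -0.001]
 [-0.001  1.    -0.   ]
 [ 0.001 -0.    -1.   ]] [-1.96494037e+01 -1.95135046e+01  1.18453180e+02 -1.20650672e-02
  8.10891063e+01 -1.09707274e+02]
1718 prong x 402.66607869943607 z 201.91876132025146 y -236.50945023686631 -171.92513502747803 tip z [ 402.73041645 -171.92513503  217.73301083]
1824 prong x 471.55428913966006 z 201.79550049768463 y -251.3134937764618 -171.83081229289988 tip z [ 472.87745159 -171.83081229  218.54560201]
170 prong x 403.82303993343703 z 200.21085597890914 y -309.31641467161126 -171.68450863353 tip z [ 403.74438303 -171.68450863  218.38849512]
73 prong x 471.3148557724377 z 199.2232524042666 y -308.4300138384897 -291.58563367373097 tip z [ 475.72848474 -291.58563367  212.77860373]
```

View pics/c2.png

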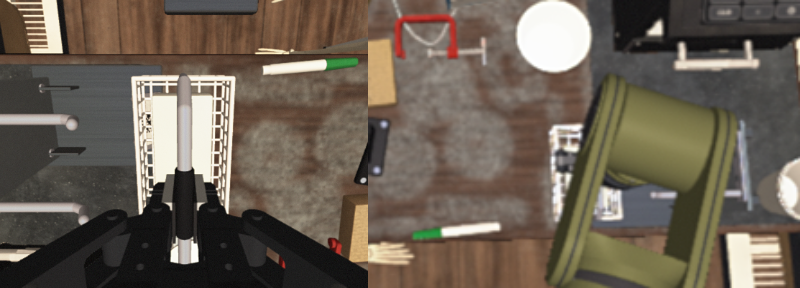

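The wrist view (left) shows the basket held level with its carton in it. The prong tips are at left (75,125) and (85,212). Tip positions at y≈-172 fit hook_rest at (438.5,-221,204). Moving over and lowering.

```bash
R='python3 -m handwheel'
$R '[0,-0.004,0,0,0,0,0,0,-0.014,0,0,0,0,0,0,-0.03,0,0,0,0,0,0,-0.048,0,0,0,0,0,0,-0.066,0,0,0,0,0]'
$R '[0,-0.018,0,0,0,0,0,0,-0.034,0,0,0,0,0,0.001,-0.046,0,0,0,0,0,0.001,-0.053,0,0,0,0,0,0.001,-0.055,0,0,0,0,0]'
$R '[0,0,0.003,0,0,0,0,0,0,0.01,0,0,0,0,0,0,0.018,0,0,0,0,0,0,0.026,0,0,0,0,0,0,0.034,0,0,0,0]'
$R '[0,0,0.006,0,0,0,0,0,0,0.01,0,0,0,0,0,0,0.014,0,0,0,0,0,0,0.016,0,0,0,0,0,0,0.017,0,0,0,0]'
python3 - <<'E'
from h import *
c=arm.read_camera("wrist"); cv2.imwrite("pics/w3.png",c["img"][:,:,::-1])
E
```

```text
clock: 9.75
position: [440.1, -167.2, 262.2]
tool_rot: [[-1.0, -0.0, 0.0], [-0.0, 1.0, -0.001], [-0.0, -0.001, -1.0]]
contact_force: [0.7, -0.7, -1.9]
opening: 8.7
clock: 10.17
position: [439.0, -222.1, 262.0]
tool_rot: [[-1.0, 0.001, -0.0], [0.001, 1.0, 0.0], [0.0, 0.0, -1.0]]
contact_force: [-0.0, 0.9, -1.6]
opening: 9.0
clock: 10.58
position: [439.0, -220.1, 226.7]
tool_rot: [[-1.0, -0.001, -0.001], [-0.001, 1.0, 0.001], [0.001, 0.001, -1.0]]
contact_force: [-0.2, -1.1, -2.7]
opening: 8.7
clock: 11.0
position: [439.2, -220.7, 213.4]
tool_rot: [[-1.0, -0.0, -0.001], [-0.0, 1.0, 0.001], [0.001, 0.001, -1.0]]
contact_force: [-7.7, 4.5, 11.6]
opening: 9.2
```

View pics/w3.png

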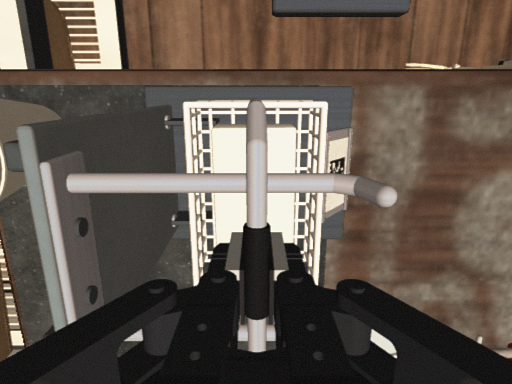

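The picture shows the bar crossing the far prong at (257,183), behind its bent tip at (385,195). The 11 N upward force says the bar is resting on the prongs. I'll ease the preload, open and rise.

```bash
R='python3 -m handwheel'
$R '[0,0,-0.0005,0,0,0,0,0,0,-0.001,0,0,0,0,0,0,-0.0015,0,0,0,0,0,0,-0.0015,0,0,0,0.015,0,0,-0.0015,0,0,0,0.025]' 20
$R '[0,0,0,0,0,0,0.03,0,0,0,0,0,0,0.035,0,0,0,0,0,0,0.045,0,0,0,0,0,0,0.05,0,0,0,0,0,0,0.05]'
$R '[0,0,-0.01,0,0,0,0.05,0,0,-0.02,0,0,0,0.05,0,0,-0.035,0,0,0,0.05,0,0,-0.055,0,0,0,0.05,0,0,-0.08,0,0,0,0.05]'
python3 - <<'E'
from h import *
c=arm.read_camera("wrist"); cv2.imwrite("pics/w4.png",c["img"][:,:,::-1])
E
```

```text
clock: 11.47
position: [439.6, -221.1, 212.8]
tool_rot: [[-1.0, -0.0, 0.001], [-0.0, 1.0, -0.001], [-0.001, -0.001, -1.0]]
contact_force: [0.0, 0.8, 0.5]
opening: 24.4
clock: 11.88
position: [439.2, -220.9, 212.5]
tool_rot: [[-1.0, -0.0, -0.0], [-0.0, 1.0, 0.0], [0.0, 0.0, -1.0]]
contact_force: [-0.4, 0.5, 0.3]
opening: 50.4
clock: 12.3
position: [438.8, -220.6, 293.4]
tool_rot: [[-1.0, -0.0, -0.001], [-0.0, 1.0, 0.001], [0.001, 0.001, -1.0]]
contact_force: [0.2, -0.3, -0.5]
opening: 50.4
```

View pics/w4.png

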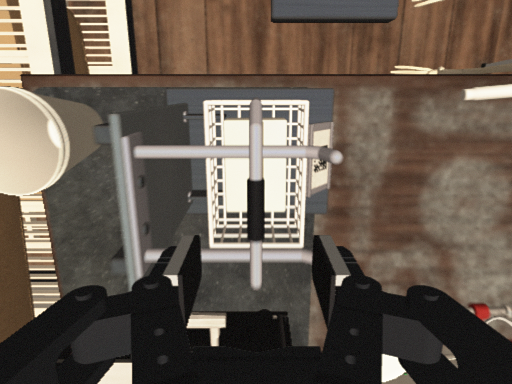

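The basket hangs on both prongs at (255,152) and (255,257) with the carton inside, and it is released. Now to the scanner.

```bash
R='python3 -m handwheel'
$R '[-0.003,0.025,0,0,0,0,0.07,-0.008,0.055,0,0,0,0,0.085,-0.013,0.088,0,0,0,0,0.085,-0.018,0.12,0.005,0,0,0,0.085,-0.0227,0.1515,0.014,0,0,0,0.085]'
$R '[-0.005,0.03,0.003,0,0,0,0.085,-0.01,0.06,0.006,0,0,0,0.085,-0.014,0.09,0.008,0,0,0,0.085,-0.018,0.12,0.011,0,0,0,0.085,-0.0227,0.1515,0.014,0,0,0,0.085]'
$R '[-0.005,0.03,0.003,0,0,0,0.085,-0.01,0.06,0.006,0,0,0,0.085,-0.014,0.09,0.008,0,0,0,0.085,-0.018,0.12,0.011,0,0,0,0.085,-0.0227,0.1515,0.014,0,0,0,0.085]'
$R '[0,0,0,0,0,0.116,0.085,0,0,0,0,0,0.232,0.085,0,0,0,0,0,0.348,0.085,0,0,0,0,0,0.464,0.085,0,0,0,0,0,0.58,0.085]'
$R '[0,0,0,0,0,0.116,0.085,0,0,0,0,0,0.232,0.085,0,0,0,0,0,0.348,0.085,0,0,0,0,0,0.464,0.085,0,0,0,0,0,0.58,0.085]'
$R '[0,0,0,0,0,0.116,0.085,0,0,0,0,0,0.232,0.085,0,0,0,0,0,0.348,0.085,0,0,0,0,0,0.464,0.085,0,0,0,0,0,0.577,0.085]'
$R '[0,0,0,0,0,0,0.085,0,0,0,0,0,0,0.085,0,0,0,0,0,0,0.085,0,0,0,0,0,0,0.085,0,0,0,0,0,0,0.085]'
python3 - <<'E'
from h import *
np.set_printoptions(precision=2,suppress=True)
c=arm.read_camera("wrist"); cv2.imwrite("pics/w5.png",c["img"][:,:,::-1])
s=arm.read_state(); print(s["position"],s["joint_pos"])
A=cloud(c,np.ones((384,512),bool))
b=lambda r,z0,z1:A[(abs(A[:,0]-507)<r)&(abs(A[:,1]-233)<r)&(A[:,2]>z0)&(A[:,2]<z1)]
for nm,P in(("tail",b(32,128,142)),("rim",b(45,64,74)),("foot",b(75,5,14))):
    print(nm,len(P),cv2.minAreaRect(P[:,:2].astype(np.float32)),np.median(P[:,2]))
E
```

```text
clock: 12.77
position: [462.8, -68.3, 281.3]
tool_rot: [[-1.0, 0.0, 0.005], [0.0, 1.0, -0.001], [-0.005, -0.001, -1.0]]
contact_force: [1.4, -0.3, 0.4]
opening: 85.3
clock: 13.18
position: [484.9, 83.6, 266.0]
tool_rot: [[-1.0, -0.0, 0.003], [-0.0, 1.0, 0.0], [-0.003, -0.0, -1.0]]
contact_force: [1.8, -1.0, 0.5]
opening: 85.0
clock: 13.6
position: [507.6, 235.4, 252.0]
tool_rot: [[-1.0, -0.0, 0.002], [-0.0, 1.0, 0.001], [-0.002, 0.001, -1.0]]
contact_force: [-0.3, -0.6, 0.3]
opening: 85.2
clock: 14.02
position: [507.6, 234.0, 251.9]
tool_rot: [[-0.834, 0.552, 0.002], [0.552, 0.834, 0.001], [-0.001, 0.001, -1.0]]
contact_force: [-0.6, 0.8, 0.6]
opening: 84.8
clock: 14.43
position: [507.7, 233.8, 251.9]
tool_rot: [[-0.394, 0.919, 0.002], [0.919, 0.394, 0.001], [-0.0, 0.002, -1.0]]
contact_force: [-0.5, -0.1, -0.3]
opening: 85.2
clock: 14.85
position: [507.6, 233.9, 251.9]
tool_rot: [[0.171, 0.985, 0.002], [0.985, -0.171, 0.001], [0.001, 0.002, -1.0]]
contact_force: [-0.5, 0.4, 0.6]
opening: 85.2
clock: 15.27
position: [507.3, 233.7, 250.8]
tool_rot: [[0.164, 0.986, 0.0], [0.986, -0.164, 0.0], [0.0, 0.0, -1.0]]
contact_force: [0.2, 1.1, -0.2]
opening: 84.9
[507.22 233.65 250.69] [ 19.23  -4.29 106.7   -0.    77.59  28.69]
tail 2568 ((506.31146240234375, 234.10659790039062), (34.920021057128906, 41.379180908203125), 80.26800537109375) 134.2512042214122
rim 481 ((506.3675537109375, 233.82608032226562), (50.21083450317383, 56.450111389160156), 80.42852783203125) 69.47803999203889
foot 2528 ((521.2801513671875, 240.69491577148438), (114.5779800415039, 120.47575378417969), 77.96318054199219) 9.77327636037522
```

View pics/w5.png

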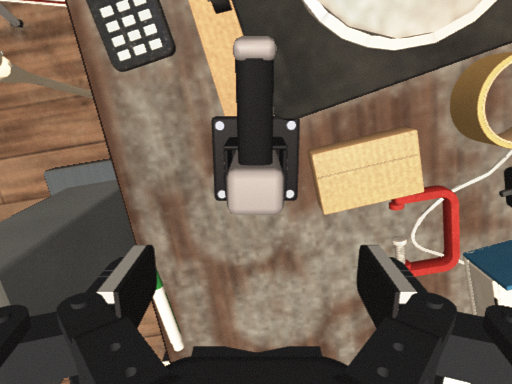

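The wrist view shows the tail at (255,188), handle straight up the picture, square to the fingers. Depth gives the tail at (506.3,234.1), yaw 80.3. Descending and gripping.

```bash
R='python3 -m handwheel'
$R '[0,-0.001,0.008,0,0,0,0.085,0,-0.001,0.025,0,0,0,0.085,0,-0.001,0.045,0,0,0,0.085,0,-0.001,0.065,0,0,0,0.085,0,-0.001,0.08,0,0,0,0.085]'
$R '[0,0,0.015,0,0,0,0.085,0,0,0.03,0,0,0,0.085,0,0,0.042,0,0,0,0.085,0,0,0.05,0,0,0,0.07,0,0,0.052,0,0,0,0.055]' 70
$R '[0,0,0,0,0,0,0.045,0,0,0,0,0,0,0.03,0,0,0,0,0,0,0.02,0,0,0,0,0,0,0.02,0,0,0,0,0,0,0.02]' 70
$R '[0,0,-0.005,0,0,0,0.02,0,0,-0.012,0,0,0,0.02,0,0,-0.02,0,0,0,0.02,0,0,-0.03,0,0,0,0.02,0,0,-0.04,0,0,0,0.02]' 70
$R '[0,0,-0.012,0,0,0,0.02,0,0,-0.026,0,0,0,0.02,0,0,-0.042,0,0,0,0.02,0,0,-0.06,0,0,0,0.02,0,0,-0.08,0,0,0,0.02]' 70
$R '[0,0,-0.02,0,0,0,0.02,0,0,-0.04,0,0,0,0.02,0,0,-0.06,0,0,0,0.02,0,0,-0.07,0,0,0,0.02,0,0,-0.08,0,0,0,0.02]' 70
```

```text
clock: 15.73
position: [505.2, 233.5, 168.1]
tool_rot: [[0.165, 0.986, -0.002], [0.986, -0.165, -0.001], [-0.001, -0.002, -1.0]]
contact_force: [-1.1, -0.1, -0.6]
opening: 84.9
clock: 16.15
position: [505.1, 233.4, 116.5]
tool_rot: [[0.165, 0.986, -0.003], [0.986, -0.165, -0.001], [-0.002, -0.003, -1.0]]
contact_force: [-0.2, -0.5, -0.9]
opening: 63.4
clock: 16.57
position: [506.5, 233.9, 119.2]
tool_rot: [[0.165, 0.986, 0.001], [0.986, -0.165, 0.0], [0.0, 0.001, -1.0]]
contact_force: [0.1, -0.4, -0.1]
opening: 41.4
clock: 16.98
position: [506.4, 233.9, 160.0]
tool_rot: [[0.165, 0.986, 0.001], [0.986, -0.165, 0.0], [0.0, 0.001, -1.0]]
contact_force: [-0.1, -0.1, -1.1]
opening: 41.4
clock: 17.4
position: [505.9, 233.7, 240.0]
tool_rot: [[0.165, 0.986, -0.0], [0.986, -0.165, -0.0], [-0.0, -0.0, -1.0]]
contact_force: [0.8, -0.2, -1.4]
opening: 41.3
clock: 17.82
position: [506.4, 233.9, 320.8]
tool_rot: [[0.165, 0.986, 0.002], [0.986, -0.165, 0.001], [0.001, 0.002, -1.0]]
contact_force: [-1.2, -0.0, -1.9]
opening: 41.5
```

```bash
cat >> h.py <<'E'
a=np.radians(50); N=np.array([0,np.sin(a),np.cos(a)])
RF=np.stack([[0,np.cos(a),-np.sin(a)],[1,0,0],-N],1)
E
python3 - <<'E'
from h import *
np.set_printoptions(precision=2,suppress=True)
c=arm.read_camera("top")
m=arm.mark_of("top","label"); q=arm.silhouettes("top","label")
print([(a["p"],a["xy"],world(c,a["xy"],z=34)) for a in m[:2]],[(b["p"],b["xy"],b["pixels"].sum()) for b in q[:2]])
# label candidates by whiteness around the projected spot
A=c["img"]; ctr=proj(c,np.array([439,-148,34])); print(ctr)
u,v=ctr.astype(int); cv2.imwrite("pics/l6.png",cv2.resize(A[v-30:v+30,u-40:u+40,::-1],None,fx=9,fy=9,interpolation=cv2.INTER_CUBIC))
P=cloud(c,np.ones((384,512),bool)); 
L=P[(abs(P[:,0]-439)<28)&(abs(P[:,1]+148)<25)&(P[:,2]>14)&(P[:,2]<60)]
print(len(L),L.mean(0),L.min(0),L.max(0)); n=np.linalg.svd(L-L.mean(0))[2][2]; print("normal",n,np.degrees(np.arccos(abs(n[2]))))
s=dict(position=np.array([506.3,233.8,319.5]),tool_rot=down(.986,-.165),clock=0)
plan([439,60,260],RF,s)
s2=dict(position=np.array([439,60,260]),tool_rot=down(.986,-.165),clock=0); plan([439,60,260],RF,s2)
E
```

```text
[] [(0.87, [329.9, 228.4], np.int64(458))]
[330.12 229.05]
301 [ 438.69 -148.94   37.14] [ 411.1  -172.02   17.4 ] [ 466.94 -131.55   59.79]
normal [ 0.02 -0.76 -0.65] 49.30269435325885
clock 0 shift m [-0.18 -0.04  0.06] rotvec [-0.07 -0.87 -0.16] deg 50.84
clock 0 shift m [0. 0. 0.] rotvec [-0.07 -0.87 -0.16] deg 50.84
```

View pics/l6.png

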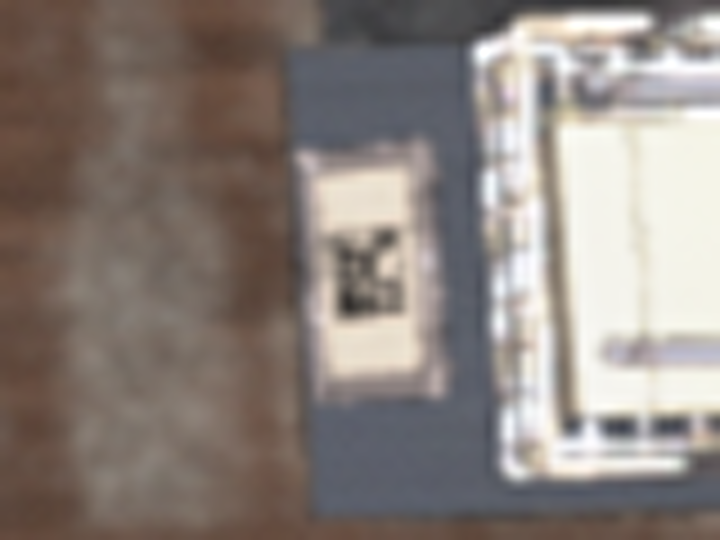

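The crop shows the label's code centred at about (330.5,229), which is within 1 px of the projected (439,-148,34). The stand's front edge looks slightly skewed, so I'll check its yaw.

```bash
python3 - <<'E'
from h import *
np.set_printoptions(precision=3,suppress=True)
c=arm.read_camera("top")
f=lambda x,y:np.array([290+(x+.5)/9-.5,199+(y+.5)/9-.5])
a_,b_=world(c,f(285,45),z=8),world(c,f(312,515),z=8); print("base edge",a_,b_,np.degrees(np.arctan2(*(a_-b_)[[1,0]])))
print("code",world(c,f(368,273),z=34), "label ends",world(c,f(365,168),z=34),world(c,f(374,377),z=34))
P=cloud(c,np.ones((384,512),bool))
for nm,B in(("panel",(360,530,-310,-285,203,222)),("prong1",(390,420,-280,-190,193,207)),("prong2",(460,490,-280,-190,193,207))):
    Q=P[np.all([(P[:,i]>B[2*i])&(P[:,i]<B[2*i+1]) for i in range(3)],0)]
    vx,vy,x0,y0=cv2.fitLine(Q[:,:2].astype(np.float32),cv2.DIST_HUBER,0,.01,.01).ravel(); print(nm,len(Q),Q.mean(0),np.degrees(np.arctan2(vy,vx)))
E
```

```text
base edge [ 514.759 -132.048    8.   ] [ 366.281 -132.006    8.   ] -0.016245895233708445
code [ 439.427 -148.922   34.   ] label ends [ 471.988 -149.988   34.   ] [ 407.486 -148.81    34.   ]
panel 244 [ 439.737 -296.424  209.848] 0.1348789
prong1 125 [ 404.542 -234.47   201.226] -89.684814
prong2 122 [ 474.346 -237.206  201.434] 88.5471
```

```bash
python3 - <<'E'
from h import *
np.set_printoptions(precision=4,suppress=True)
s=dict(position=np.array([506.3,233.8,319.5]),tool_rot=down(.986,-.165),clock=0)
T=np.array([439.7,-148.7,34])+302*N
d=s["tool_rot"].T@(T-s["position"])/1000; w=Ro.from_matrix(s["tool_rot"].T@RF).as_rotvec(); print(T,d,w)
E
```

```text
[439.7     82.6454 228.1219] [-0.1601 -0.0407  0.0914] [-0.0723 -0.8706 -0.1551]
```

```bash
R='python3 -m handwheel'
$R '[-0.01,-0.003,0.005,0,0,0,0.02,-0.025,-0.007,0.014,0,0,0,0.02,-0.043,-0.011,0.025,0,0,0,0.02,-0.062,-0.016,0.035,0,0,0,0.02,-0.08,-0.0204,0.0457,0,0,0,0.02]' 70
$R '[-0.02,-0.005,0.011,0,0,0,0.02,-0.04,-0.01,0.023,0,0,0,0.02,-0.058,-0.015,0.033,0,0,0,0.02,-0.072,-0.019,0.041,0,0,0,0.02,-0.08,-0.0204,0.0457,0,0,0,0.02]' 70
$R '[0,0,0,-0.0036,-0.0435,-0.0078,0.02,0,0,0,-0.0108,-0.1306,-0.0233,0.02,0,0,0,-0.018,-0.2177,-0.0388,0.02,0,0,0,-0.027,-0.3265,-0.0582,0.02,0,0,0,-0.0361,-0.4353,-0.0775,0.02]' 70
$R '[0,0,0,-0.009,-0.1088,-0.0194,0.02,0,0,0,-0.018,-0.2177,-0.0388,0.02,0,0,0,-0.027,-0.3265,-0.0582,0.02,0,0,0,-0.0325,-0.3918,-0.0698,0.02,0,0,0,-0.0361,-0.4353,-0.0775,0.02]' 70
$R '[0,0,0,0,0,0,0.02,0,0,0,0,0,0,0.02,0,0,0,0,0,0,0.02,0,0,0,0,0,0,0.02,0,0,0,0,0,0,0.02]' 70
python3 - <<'E'
from h import *
np.set_printoptions(precision=3,suppress=True)
s=arm.read_state(); print(s["joint_pos"]); plan(np.array([439.7,-148.7,34])+202*N,RF,s)
for n in("top","side","wrist"):
    c=arm.read_camera(n); cv2.imwrite(f"pics/{n}7.png",c["img"][:,:,::-1])
    for k in("scanner","scanner_butt","label"):
        m=arm.mark_of(n,k); q=arm.silhouettes(n,k)
        print(n,k,[(x["p"],x["xy"]) for x in m[:1]],[(x["p"],x["xy"],x["pixels"].sum()) for x in q[:1]])
T=np.array(s["tool_rot"]);p=s["position"]
X=lambda c,v:proj(c,p+T@(np.array([v[0],v[1],102-v[2]])))
for n in("top","side","wrist"):
    c=arm.read_camera(n); print(n,"expected nose,butt,label",X(c,[0,0,0]),X(c,[105,0,108]),proj(c,np.array([439.7,-148.7,34])))
a=cv2.imread("pics/top7.png")[100:330,150:440]; b=cv2.imread("pics/wrist7.png")
cv2.imwrite("pics/c7.png",np.hstack([cv2.resize(a,(400,317)),cv2.resize(b,(400,317))]))
E
```

```text
clock: 18.43
position: [471.3, 156.9, 270.3]
tool_rot: [[0.165, 0.986, -0.003], [0.986, -0.165, -0.001], [-0.002, -0.003, -1.0]]
contact_force: [-0.4, -0.6, -2.1]
opening: 41.1
clock: 18.85
position: [437.1, 81.2, 224.0]
tool_rot: [[0.166, 0.986, -0.005], [0.986, -0.166, -0.001], [-0.002, -0.005, -1.0]]
contact_force: [0.4, 0.3, -3.5]
opening: 41.3
clock: 19.27
position: [439.6, 82.5, 227.4]
tool_rot: [[0.083, 0.996, -0.018], [0.901, -0.083, -0.427], [-0.426, 0.019, -0.904]]
contact_force: [0.5, -0.4, -2.1]
opening: 41.7
clock: 19.68
position: [438.8, 83.4, 225.3]
tool_rot: [[-0.004, 1.0, -0.001], [0.641, 0.002, -0.768], [-0.768, -0.004, -0.641]]
contact_force: [0.1, 0.4, -2.1]
opening: 41.4
clock: 20.1
position: [439.8, 82.5, 227.8]
tool_rot: [[0.002, 1.0, -0.0], [0.644, -0.001, -0.765], [-0.765, 0.001, -0.644]]
contact_force: [0.3, -0.8, -1.3]
opening: 41.5
[ 26.003  -3.634 117.373 -43.509  92.756  34.644]
clock 20.1 shift m [-0.  -0.   0.1] rotvec [-0.    -0.001 -0.002] deg 0.12
top scanner [(0.69, [277.9, 226.0])] [(0.58, [259.4, 228.4], np.int64(885))]
top scanner_butt [] [(0.76, [260.4, 226.8], np.int64(944))]
top label [(0.9, [327.8, 227.8])] [(0.82, [330.6, 227.2], np.int64(422))]
side scanner [(0.76, [204.7, 168.0])] [(0.57, [220.5, 147.6], np.int64(1098))]
side scanner_butt [] []
side label [] []
wrist scanner [(0.75, [257.7, 202.2])] [(0.93, [258.8, 190.4], np.int64(31114))]
wrist scanner_butt [] [(0.56, [255.8, 192.1], np.int64(31183))]
wrist label [] []
top expected nose,butt,label [278.424 226.408] [217.705 228.282] [330.359 228.793]
side expected nose,butt,label [206.717 167.447] [253.602 143.148] [163.09 229.18]
wrist expected nose,butt,label [256.786 200.295] [258.061 -34.928] [256.564 151.15 ]
```

View pics/c7.png

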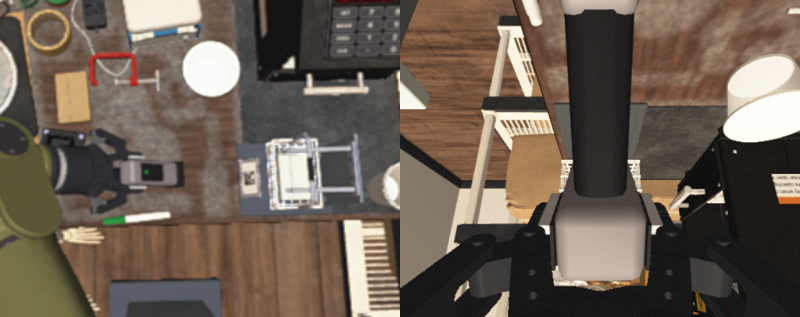

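The left half shows the scanner held and aimed at the label, clear of everything. The nose mark agrees with the expected pixel in all three views to about 2 px. Advancing 100 mm along the tool.

```bash
R='python3 -m handwheel'
$R '[0,0,0.006,0,0,0,0.02,0,0,0.017,0,0,0,0.02,0,0,0.032,0,0,0,0.02,0,0,0.048,0,0,0,0.02,0,0,0.06,0,0,0,0.02]' 70
$R '[0,0,0.012,0,0,0,0.02,0,0,0.023,0,0,0,0.02,0,0,0.032,0,0,0,0.02,0,0,0.038,0,0,0,0.02,0,0,0.04,0,0,0,0.02]' 70
$R '[0,0,0,0,0,0,0.02,0,0,0,0,0,0,0.02,0,0,0,0,0,0,0.02,0,0,0,0,0,0,0.02,0,0,0,0,0,0,0.02]' 70
python3 - <<'E'
from h import *
np.set_printoptions(precision=3,suppress=True)
L=np.array([439.7,-148.7,34])
s=arm.read_state(); plan(L+202*N,RF,s); T=np.array(s["tool_rot"]);p=s["position"]
for n in("top","side"):
    c=arm.read_camera(n); cv2.imwrite(f"pics/{n}8.png",c["img"][:,:,::-1])
    A=cloud(c,np.ones((384,512),bool)); V=(A-p)@T; V[:,2]=102-V[:,2]   # scanner frame (x,y,z up the tail)
    Q=A[(abs(V[:,1])<16)&(V[:,2]>12)&(V[:,2]<75)&(abs(V[:,0]+18)<7)]
    if len(Q)>30:
        m=Q.mean(0); nn=np.linalg.svd(Q-m,full_matrices=False)[2][2]; nn*=np.sign(nn[2]); print(n,len(Q),"top face normal",nn,"expect",-RF[:,0],"offset",((Q-p)@T)[:,0].mean())
    W=V[(abs(V[:,1])<26)&(abs(V[:,0])<26)&(V[:,2]>-15)&(V[:,2]<60)]
    print(" nose z min",np.percentile(W[:,2],[0.5,2,5]),"y range",W[:,1].min(),W[:,1].max())
    m=arm.mark_of(n,"scanner"); print(" mark",[x["xy"] for x in m[:1]],"expected",proj(c,p+T@[0,0,102]), arm.mark_of(n,"label")[:1])
a=cv2.imread("pics/top8.png")[150:290,220:420]; b=cv2.imread("pics/side8.png")[100:260,60:290]
cv2.imwrite("pics/c8.png",np.hstack([cv2.resize(a,(400,280)),cv2.resize(b,(400,280))]))
E
```

```text
clock: 21.72
position: [438.8, 35.4, 187.1]
tool_rot: [[-0.001, 1.0, -0.002], [0.642, -0.001, -0.766], [-0.766, -0.002, -0.642]]
contact_force: [0.8, -0.0, -2.5]
opening: 41.4
clock: 22.13
position: [439.1, 5.4, 162.2]
tool_rot: [[-0.0, 1.0, -0.002], [0.643, -0.001, -0.766], [-0.766, -0.001, -0.643]]
contact_force: [-0.2, 0.6, -2.1]
opening: 41.4
clock: 22.55
position: [439.8, 6.5, 163.3]
tool_rot: [[0.0, 1.0, 0.001], [0.643, 0.0, -0.766], [-0.766, 0.001, -0.643]]
contact_force: [-0.5, 0.4, -2.1]
opening: 41.2
clock 22.55 shift m [-0.001 -0.    -0.   ] rotvec [ 0.001 -0.    -0.   ] deg 0.04
top 217 top face normal [ 0.014 -0.663  0.748] expect [-0.    -0.643  0.766] offset -16.84522629192743
 nose z min [2.958 4.042 5.304] y range -22.12952994184947 21.150353125019624
 mark [[304.4, 229.6]] expected [305.787 227.644] [{'xy': [330.0, 226.7], 'p': 0.88}]
side 255 top face normal [ 0.02  -0.666  0.746] expect [-0.    -0.643  0.766] offset -17.983431517699646
 nose z min [-0.112  0.866  2.297] y range -19.980005631872274 24.634202251584476
 mark [[184.1, 196.4]] expected [184.685 198.935] []
```

View pics/c8.png

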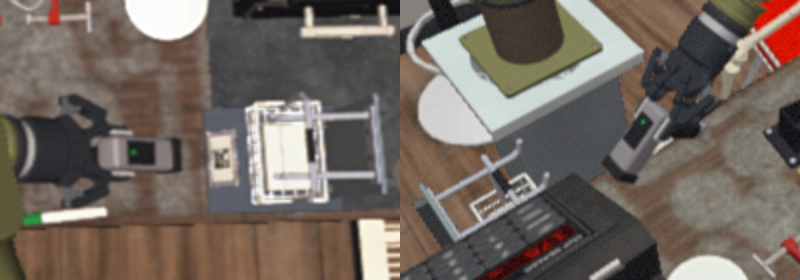

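The scanner is aimed at the label in both views. The head's top face reads about 1.6° off in pitch, so I'll measure it more carefully before handing in.

```bash
python3 - <<'E'
from h import *
np.set_printoptions(precision=2,suppress=True)
for n in("top","side"):
  for zr in((15,60),(25,75),(25,110)):
    out=[];res=[]
    for k in range(4):
        c=arm.read_camera(n); s=arm.read_state(); 
        p=np.array([439.7,6.0,163.8]); A=cloud(c,np.ones((384,512),bool)); V=(A-p)@RF; V[:,2]=102-V[:,2]
        Q=V[(abs(V[:,1])<13)&(V[:,2]>zr[0])&(V[:,2]<zr[1])&(abs(V[:,0]+18)<6)]
        G=np.c_[Q[:,1],Q[:,2],np.ones(len(Q))]; a=np.linalg.lstsq(G,Q[:,0],rcond=None)[0]
        r=Q[:,0]-G@a; k=abs(r)<2*r.std(); a=np.linalg.lstsq(G[k],Q[k,0],rcond=None)[0]; out.append([*np.degrees(a[:2]),a[2]]);res.append(r.std())
    print(n,zr,len(Q),"dx/dy deg, dx/dz deg, x at nose",np.mean(out,0),"sd",np.std(out,0),np.mean(res))
E
```

```text
top (15, 60) 118 dx/dy deg, dx/dz deg, x at nose [  0.9   -1.8  -14.63] sd [0.43 0.21 0.16] 1.315246502061239
top (25, 75) 136 dx/dy deg, dx/dz deg, x at nose [ -0.46  -1.71 -14.78] sd [0.84 0.4  0.4 ] 1.224746949836955
top (25, 110) 250 dx/dy deg, dx/dz deg, x at nose [  0.19  -0.53 -15.69] sd [0.25 0.15 0.18] 1.3330587379312462
side (15, 60) 143 dx/dy deg, dx/dz deg, x at nose [ -0.3   -2.03 -15.98] sd [0.53 0.25 0.17] 1.316731956791101
side (25, 75) 164 dx/dy deg, dx/dz deg, x at nose [ -0.32  -1.84 -16.18] sd [1.26 0.26 0.32] 1.2553143891241
side (25, 110) 284 dx/dy deg, dx/dz deg, x at nose [  0.43  -0.3  -17.42] sd [0.97 0.14 0.17] 1.3257026057950312
```

```bash
python3 - <<'E'
from h import *
np.set_printoptions(precision=2,suppress=True)
p=np.array([439.7,6.0,163.8])
def V_(n):
    c=arm.read_camera(n); A=cloud(c,np.ones((384,512),bool)); V=(A-p)@RF; V[:,2]=102-V[:,2]; return V
V=np.vstack([V_("wrist") for _ in range(3)])
Q=V[(abs(V[:,1])<14)&(abs(V[:,0])<13)&(abs(V[:,2]-118)<8)]
G=np.c_[Q[:,0],Q[:,1],np.ones(len(Q))]; a=np.linalg.lstsq(G,Q[:,2],rcond=None)[0]; print("tail face dz/dx,dz/dy deg",np.degrees(a[:2]),a[2],len(Q))
print("tail z by x",[(x,round(float(np.median(Q[abs(Q[:,0]-x)<2][:,2])),1)) for x in range(-12,13,4) if (abs(Q[:,0]-x)<2).any()])
for x in range(25,106,10):
    H=V[(abs(V[:,1])<5)&(abs(V[:,0]-x)<2)&(V[:,2]>70)&(V[:,2]<140)]
    if len(H): print("handle x",x,"z",np.median(H[:,2]),len(H))
for n in("top","side"):
    V=V_(n); print(n,"top face x by z",[(z,round(float(np.median(q)),1)) for z in range(5,116,10) for q in [V[(abs(V[:,1])<13)&(abs(V[:,2]-z)<5)&(abs(V[:,0]+18)<8)][:,0]] if len(q)])
E
```

```text
tail face dz/dx,dz/dy deg [ 0.06 -0.03] 117.02725983984965 15878
tail z by x [(-12, 116.7), (-8, 117.1), (-4, 117.1), (0, 117.1), (4, 117.1), (8, 117.1), (12, 116.9)]
handle x 25 z 104.10785091585372 796
handle x 35 z 106.27697502622726 900
handle x 45 z 108.36976193022063 1009
handle x 55 z 110.4906049903889 1130
handle x 65 z 112.67738933742976 1369
handle x 75 z 114.82846362361057 1467
handle x 85 z 116.9376580943331 1752
handle x 95 z 119.50221677306833 299
top top face x by z [(5, -17.1), (15, -15.5), (25, -15.4), (35, -15.8), (45, -15.8), (55, -17.1), (65, -16.5), (75, -16.6), (85, -16.8), (95, -17.1), (105, -16.1), (115, -14.6)]
side top face x by z [(5, -18.4), (15, -17.0), (25, -17.2), (35, -16.9), (45, -17.2), (55, -18.2), (65, -18.6), (75, -18.1), (85, -18.2), (95, -18.2), (105, -17.0), (115, -15.3)]
```

The tail face is square to the tool within 0.1° and the handle rises 12.1° against the 12° given, so the scanner is not tilted in the grip. The earlier reading came from the shape of the head's top face. Handing in.

```bash
python3 -c "
from h import *
s=arm.read_state();print(s['clock'],s['position'],np.abs(s['joint_vel']).max(),s['opening']);print(arm.hand_in())"
```

```text
24.3 [439.50370596   6.16244444 162.9537304 ] 0.10881356681934783 41.00585254923482
the job is handed in; nothing more can be done
None
```

The basket, with its carton, hangs by its handle over both prongs and has been let go. The scanner is out of its holster and held still, aimed at the middle of the label. I handed the job in at 24.3 s.

**Final checks**
- **Aim:** the nose is about 101 mm from the label on its normal. By the arm's pose it is within about 1 mm of the planned line. The label's own position is good to about 2 mm, the camera calibration.
- **Scanner in the grip:** the tail face is square to the tool within 0.1°, and the handle slope reads 12.1° against 12° given. Grip opening is 41 mm and joint speed is about 0.1°/s.
- **Bystanders:** the tub, clamp and marker look unmoved in the last views that show them. I did not re-measure any bystander.

**Readings that disagreed**
- A plane fitted to part of the head's top face suggested a 1.6–2° pitch error. The tail face and handle contradicted it, so I put it down to the shape of that face and made no correction.
- The network's mark for the nose was up to about 2.6 px from the expected position in the last views.
- When lowered, the bar touched the prongs about 3 mm higher than calculated, with an 11.6 N push. I eased off before opening, and the picture after release shows it hanging properly.

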